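# Shut and bolt the coin drawer

## Robot

A 7-joint arm with a two-finger parallel gripper is mounted at the origin on the work surface. World frame = base frame: x ahead of the robot, y to its left, z up, the work surface at z = 0. Lengths are in m, angles in rad, forces in N, time in s.
With the tool pointing down it reaches from about 0.4 to 0.875 m from the base axis. Payload 19.3 kg.
Tool frame: the origin (TCP) lies midway between the tips of the shut fingers; the grasp point (between the pads) lies 19 mm behind it; z points along the fingers, y is the line along which they close (so a half turn about z gives the same grasp; the last joint's range is limited). The gripper opens to 85 mm and grips with 20 to 120 N. Pads are 22 mm wide; open, the fingers measure 114 mm over their backs; the gripper's body (76 mm by 85 mm) begins 54 mm behind the grasp point. The pads swing forward as they close: fully open they stand 13 mm farther back than shut.
Start: joints at [-1.193, 0.521, -0.036, 1.599, 0.021, 1.021, -0.113], TCP at [0.271, 0.563, 0.231] pointing down, gripper open.
Joint ranges: [-2.91, 2.91], [-0.3, 2.13], [-1.5, 1.42], [0.17, 2.43], [-1.26, 4.41], [0.16, 1.93], [-2.52, 2.52]. Speed limits (rad/s): [1.89, 1.89, 2.39, 2.39, 3.01, 3.01, 3.01].

## Interface

Orientations are given as [roll, pitch, yaw] about the fixed x, y, z axes, in that order (R = Rz(yaw) Ry(pitch) Rx(roll)).
In Python, from workcell import telemetry, grab_frame, calibration, bot, outline_of, landmark_of gives the robot as it stands. The module is installed in compiled form; this text tells all that it offers.
- The arm moves only by the shell command python3 -m inch 'ROWS' [FORCE]. ROWS is JSON, a list of rows, each a list of 7 numbers: the shift along the tool's x, y, z in m, then the turn, a rotation vector about the tool's x, y, z in rad, then the closure, from 0 (fully open) to 1 (shut). A call has 1 to 5 rows; each row shifts and turns the commanded pose from where the row before left it, along the tool's axes as they then stand; what a row does not reach is not made up. A row lasts 1/10 s, in which the tool goes at most 50 mm and 8.59 degrees, less where a joint would pass 70% of its speed; a pose out of reach is approached as far as the arm can. A call is refused whole if a number of a shift passes 0.05 or a number of a turn 0.15, either way. A call with a gripper value outside its range is refused whole. The fingers move at their own pace and stop on an object; FORCE is the grip in N (left out, the last holds). Time passes only in rows, so rows that do not move let the fingers close. It gives the time, the measured TCP pose, the force, the opening and the grip force at its end, in the units of the state.
- telemetry.observe(): the state, without advancing time (a new reading comes with each control period).
- grab_frame(name): name is "scene" or "top" or "wrist"; returns the picture (400x640x3 uint8, red, green, blue); there is no depth.
- calibration(name): a dict with "fovy" (degrees; the focal length in pixels is half the picture's height over the tangent of half this angle, whatever the lens; pixels are square), "cx", "cy" (the principal point, pixels), "dist" ([k1, k2, p1, p2, k3] as OpenCV has them; the pictures are not rectified), "pose" (4x4, takes a point from camera to world coordinates). Camera axes: x right, y down, z forward; pixel columns grow to the right and rows downward; lengths in m; the calibration is good to about 2 mm. A picture is of the moment at which its call begins: read the wrist's pose just before it. calibration takes no time and is no camera call; for the wrist camera it gives the pose at the moment of the call.
- bot.job_done(): hands the job in; it is judged then, once.
Trained networks look in the newest picture that a camera, given by its name, has taken for a name from the list of things; names that differ only in an ending like _2 or _b are one class to them, and where a whole thing is asked for, a point or a joint stands for the part that bears it (a point fixed in the world has none). Each returns a list of dicts, best first, with "score" (0 to 1); they miss things now and then, are a little off and sometimes report something else, mostly with a low value. They report only what shows in the picture. A call takes as long as a camera call.
- outline_of(label, camera): "region" (400x640 bool, what is visible of it) and "rect" ([left, top, right, bottom] in pixels, round what is visible of it).
- landmark_of(label, camera): "xy" ([column, row] in pixels: a listed point, or the origin of a listed thing).
The state is a dict: "clock": time; "qpos": joint angles; "qd": joint speeds; "joint_efforts": joint torques, N m; "position": TCP position; "tool_rot": TCP orientation; "force": force on the tool from outside, world axes, zero at the start; "moment": the same for the moment, N m; "grip_width": finger opening in m; "finger_force": force on a finger pad.
Only numpy, scipy, OpenCV 4.12 (cv2) and the standard library are available. Lean on these libraries where they do the work, as an engineer would, in place of code of your own. Each camera call takes 0.05 s, during which the arm holds its last target. There are 200 camera calls.

## Task

Push the laundromat's coin drawer fully home, then lock it: slide the black bolt knob to the left through the drawer's hasp as far as it goes, lifting it over the hidden catch it meets on the way, and leave it down. Leave the other things on the counter and on the box where they are.

Things in the scene. Friction and masses are not known exactly. Their poses are not given: they have to be found in the camera images.
- coinbox: fixed white steel coin box, 340 mm wide (its y), body 210 deep, top at 90 mm. Origin: on the counter under the bolt's line, mid-width; the front face is at x=-45 mm, the back at x=+165. Its +x points away from the robot, into the box, +y to the left along the bolt's travel, z up. All things below use these axes
- drawer (a joint): how far the coin drawer stands open towards -x, in m; 0 is fully home (stopped by the frame), 0.09 the most. It needs about 4 N to slide and stays where it is left
- drawer_push (a point): point on the outer face of the drawer's front panel, mid-width, 85 mm above the counter; moves with the drawer. The panel is 8 mm thick, 340 wide, from 5 to 106 mm above the counter
- hasp (a point): centre of the hole (15 mm wide) in the steel hasp tab, 5 mm thick, that reaches back from the drawer's panel over the box top; tab top at 126 mm. With the drawer home to 2 mm the bolt's 10 mm rod passes through it; otherwise the rod runs against the tab or misses it
- knob (a point): centre of the bolt's black knob, a block 22 mm (x) by 18 (y) by 36 tall, standing out of the slot in the housing's top; its underside is 4 mm above the housing when down
- housing (a point): middle of the top face, 126 mm above the counter, of the aluminium bolt housing on the box (56 mm in x, 180 in y). Inside, unseen, is the catch: a steel bump, at another place each time. A lifted knob meets a second stop 3 to 4 mm after it has cleared the bump; let it down there and it travels on to the end
- bolt (a joint): travel of bolt and knob towards +y, in m: about 0 drawn back, 0.085 fully shot (end stop); 2 N of friction. The bump stops the lowered knob once, somewhere from 0.018 to 0.044; 25 N does not force it. Only in the last 3 to 4 mm before the bump can the knob be lifted, elsewhere it has 1 mm of play. Lifted over 7 mm, it needs 18 mm of travel to clear the bump
- bolt_lift (a joint): how far the knob is lifted, in m: 0 down, 0.010 upper stop. A spring presses it down: about 5 N at the bottom, 8 N at the top
- softener_mid (a point): white softener bottle, 72 mm across, 190 tall, upright on the counter, left of the coin box; its centre
- cup_mid (a point): grey open cup, 80 mm across, 85 tall, on the counter right of the coin box; its centre
- powder_mid (a point): cardboard washing powder box, 70 x 110 x 140 tall, on the counter right of the coin box; its centre
- driver_grip (a point): screwdriver lying on the counter left of the coin box; the middle of its handle
- roll_mid (a point): paper coin roll, 26 mm across, 55 tall, standing on the coin box's top behind the bolt housing; its centre
- roll2_mid (a point): a second such coin roll beside it; its centre
- padlock_weight_mid (a point): small steel weight, 44 mm across, 32 tall, on the coin box's top behind the bolt housing; its centre

How it is judged:
By the outcome, as a careful person would: the job done as asked, in the order asked, and still so for the second after the job is handed in, with the robot touching nothing.
It also fails if it takes over 54 s, if anything falls off the work surface, if the arm or the gripper's body presses on something with over 40 N, if the wrist force passes 120 N, or if a joint passes its speed limit or range.

## Working session

There is one attempt and no reset: what is moved stays moved. The work goes in short steps, Python scripts to look and compute and a shell command to move; the robot and the scene stay as the last step left them, time stands still between calls to the robot, and variables do not carry over. Pictures are saved under pics/ and viewed, at most 10 in all, crops included, and the job is handed in when it is done.

```bash
mkdir -p pics
cat > h.py <<'E'
import numpy as np, cv2
from workcell import telemetry, grab_frame, calibration, bot, outline_of, landmark_of
def ray(cam,xy):
    c=calibration(cam); f=200/np.tan(np.radians(c["fovy"])/2)
    K=np.array([[f,0,c["cx"]],[0,f,c["cy"]],[0,0,1]])
    u=cv2.undistortPoints(np.array([[xy]],float),K,np.array(c["dist"],float))[0,0]
    T=np.array(c["pose"]); return T[:3,3],T[:3,:3]@np.array([u[0],u[1],1])
def at_z(cam,xy,z):
    o,d=ray(cam,xy); return o+d*(z-o[2])/d[2]
def tri(p):
    A=np.zeros((3,3));b=np.zeros(3)
    for cam,xy in p:
        o,d=ray(cam,xy); d=d/np.linalg.norm(d); M=np.eye(3)-np.outer(d,d); A+=M;b+=M@o
    x=np.linalg.solve(A,b)
    return x,[float(np.linalg.norm(np.cross(x-ray(c,q)[0],ray(c,q)[1]/np.linalg.norm(ray(c,q)[1])))) for c,q in p]
E
python3 - <<'E'
from h import *
np.set_printoptions(precision=4,suppress=True)
for c in("scene","top"):
    im=grab_frame(c); cv2.imwrite(f"pics/{c}0.png",im[:,:,::-1])
s=telemetry.observe(); print({k:np.round(v,3) for k,v in s.items()})
for n in["coinbox","drawer_push","hasp","knob","housing","softener_mid","cup_mid","powder_mid","driver_grip","roll_mid","padlock_weight_mid"]:
    P=[]
    for c in("scene","top"):
        r=landmark_of(n,c)
        print(n,c,[(np.round(q["xy"]),round(q["score"],2)) for q in r[:3]])
        if r:P.append((c,r[0]["xy"]))
    if len(P)==2: print("   ",*tri(P))
E
```

```text
{'clock': np.float64(0.1), 'qpos': array([-1.193,  0.522, -0.036,  1.6  ,  0.021,  1.021, -0.113]), 'qd': array([ 0.001, -0.002, -0.001, -0.001,  0.   ,  0.001,  0.   ]), 'joint_efforts': array([  0.003, -92.849,   1.984, -37.053,   0.018,   0.005,   0.   ]), 'position': array([0.271, 0.563, 0.231]), 'tool_rot': array([-3.141,  0.   ,  2.694]), 'force': array([-0.504,  0.294, -0.108]), 'moment': array([-0.036, -0.028,  0.001]), 'finger_force': np.float64(0.0), 'grip_width': np.float64(0.086)}
coinbox scene [(array([280., 236.]), 0.65)]
coinbox top [(array([367., 219.]), 0.9), (array([407., 211.]), 0.16)]
    [ 0.5745 -0.0523  0.003 ] [0.004137773293168144, 0.004137773293168103]
drawer_push scene [(array([262., 194.]), 0.76)]
drawer_push top [(array([372., 259.]), 0.87)]
    [ 0.4702 -0.0517  0.0726] [0.00041531785933895694, 0.00041531785933893173]
hasp scene [(array([280., 233.]), 0.67), (array([299., 183.]), 0.65)]
hasp top []
knob scene [(array([252., 200.]), 0.46)]
knob top [(array([406., 209.]), 0.43)]
    [ 0.5756 -0.1226  0.1498] [0.0025322212125451597, 0.0025322212125451953]
h
[... 503 characters left out ...]
mid scene [(array([173., 271.]), 0.7)]
powder_mid top [(array([491., 189.]), 0.9)]
    [ 0.6284 -0.3419  0.0765] [0.0014803557234718211, 0.0014803557234718786]
driver_grip scene [(array([347., 195.]), 0.6), (array([264., 200.]), 0.58)]
driver_grip top [(array([270., 243.]), 0.72)]
    [0.5228 0.1954 0.0072] [0.0005936804891687779, 0.0005936804891686053]
roll_mid scene [(array([248., 249.]), 0.71)]
roll_mid top [(array([428., 162.]), 0.74)]
    [ 0.6898 -0.1883  0.115 ] [0.00091134887999454, 0.0009113488799946158]
padlock_weight_mid scene [(array([306., 221.]), 0.56)]
padlock_weight_mid top [(array([358., 166.]), 0.7)]
    [ 0.6801 -0.0288  0.1186] [0.005732105390603172, 0.005732105390603221]
```

View pics/scene0.png

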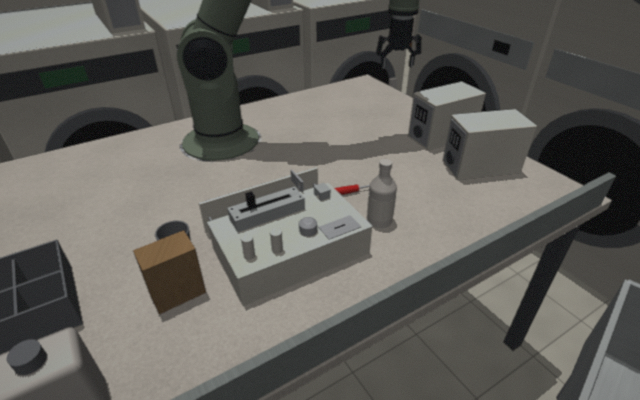

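View pics/top0.png

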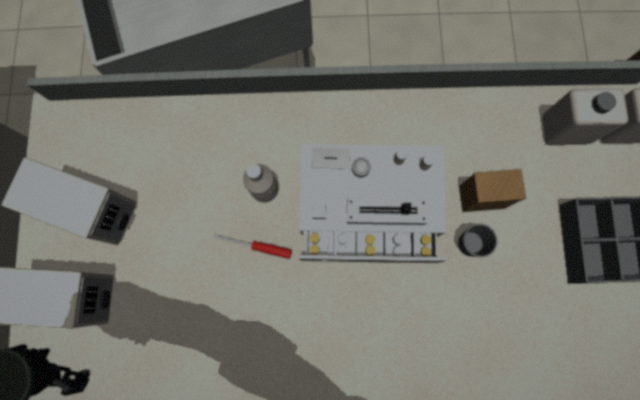

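The scene view shows the drawer open, with coins visible. The knob is at (252,200) near the right end of the slot, the hasp tab at (297,180) and the rolls and weight behind the housing. In the top view the box edges run nearly along the image axes, with the knob at (406,209) and the panel at row 260. I'll check the box yaw and start moving.

```bash
python3 - <<'E'
from h import *
np.set_printoptions(precision=4,suppress=True)
for a,b,z in[((302,261),(441,261),.106),((304,146),(443,146),.09),((361,209),(417,209),.126)]:
    p,q=at_z("top",a,z),at_z("top",b,z); d=p-q; print(p,q,np.linalg.norm(d),np.degrees(np.arctan2(-d[0],d[1])))
E
python3 -m inch '[[0,0,0,0,0,-0.149,1],[0,0,0,0,0,-0.149,1],[0,0,0,0,0,-0.149,1],[-0.02,-0.05,0,0,0,0,1],[-0.02,-0.05,0,0,0,0,1]]' 40
```

```text
[0.4684 0.1099 0.106 ] [ 0.46   -0.2039  0.106 ] 0.3138978826513516 -1.5371121439293085
[0.7444 0.1015 0.09  ] [ 0.7349 -0.2326  0.09  ] 0.3341968991797484 -1.6260933184052333
[ 0.5806 -0.0267  0.126 ] [ 0.5771 -0.1533  0.126 ] 0.1266346488995975 -1.5825039905705884
clock: 1.7
position: [0.3075, 0.4696, 0.2308]
tool_rot: [-3.141, -0.0, -3.14]
force: [1.5, 0.3, -0.7]
grip_width: 0.0124
finger_force: 0.0
```

```bash
python3 -m inch '[[-0.02,-0.05,0,0,0,0,1],[-0.02,-0.05,0,0,0,0,1],[-0.02,-0.05,0,0,0,0,1],[-0.02,-0.05,0,0,0,0,1],[-0.02,-0.05,0,0,0,0,1]]' >/dev/null
python3 -m inch '[[0,-0.05,0,0,0,0,1],[0,-0.05,0,0,0,0,1],[0,-0.05,0,0,0,0.028,1],[0,-0.05,0,0,0,0,1],[0,-0.05,0,0,0,0,1]]'
python3 - <<'E'
from h import *
np.set_printoptions(precision=4,suppress=True)
print(telemetry.observe()["qpos"])
im=grab_frame("wrist"); cv2.imwrite("pics/w1.png",im[:,:,::-1])
for n in["drawer_push","hasp","knob","housing"]:
    r=landmark_of(n,"wrist"); z=dict(drawer_push=.085,hasp=.126,knob=.148,housing=.126)[n]
    print(n,[(np.round(q["xy"]),round(q["score"],2),at_z("wrist",q["xy"],z)) for q in r[:3]])
E
```

```text
clock: 2.7
position: [0.397, -0.0136, 0.2316]
tool_rot: [3.141, 0.001, 3.113]
force: [2.0, 0.3, -0.6]
grip_width: 0.0005
finger_force: 0.0
[-0.1978  0.1549  0.0926  2.16   -0.0195  0.8265  1.449 ]
drawer_push [(array([284., 260.]), 0.92, array([ 0.469 , -0.0567,  0.085 ]))]
hasp []
knob []
housing []
```

View pics/w1.png

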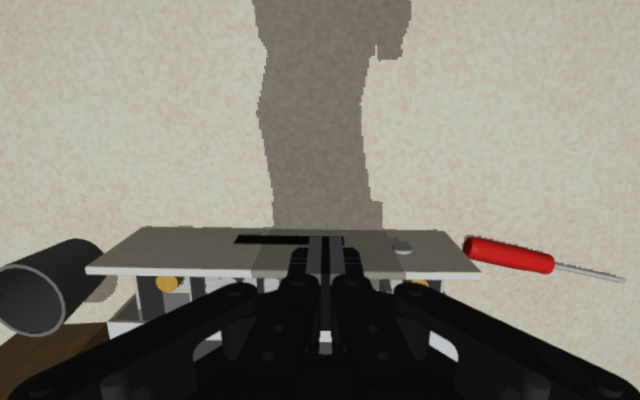

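The wrist view shows the drawer's front panel at rows 228–275 and columns 90–480, clear of the driver and the cup. I'll lower the shut fingers in front of it.

```bash
python3 -m inch '[[0,-0.015,0.035,0,0,0,1],[0,-0.015,0.035,0,0,0,1],[0,-0.012,0.035,0,0,0,1],[-0.01,0,0.035,0,0,0,1],[-0.01,0,0.005,0,0,0,1]]'
```

```text
clock: 3.45
position: [0.415, -0.0531, 0.0835]
tool_rot: [3.141, -0.005, 3.115]
force: [-0.1, -0.4, 0.3]
grip_width: 0.0001
finger_force: 0.0
```

```bash
python3 -m inch '[[-0.015,0,0,0,0,0,1],[-0.012,0,0,0,0,0,1],[-0.012,0,0,0,0,0,1],[-0.012,0,0,0,0,0,1],[-0.012,0,0,0,0,0,1]]'; python3 -m inch '[[-0.006,0,0,0,0,0,1],[-0.006,0,0,0,0,0,1],[-0.004,0,0,0,0,0,1],[-0.003,0,0,0,0,0,1],[-0.003,0,0,0,0,0,1]]'
```

```text
clock: 3.95
position: [0.4795, -0.0557, 0.087]
tool_rot: [3.141, -0.001, 3.113]
force: [-5.1, -0.1, 3.1]
grip_width: 0.0001
finger_force: 2.5
clock: 4.45
position: [0.5011, -0.0567, 0.0864]
tool_rot: [-3.142, -0.0, 3.113]
force: [-3.7, 0.4, 3.5]
grip_width: 0.0003
finger_force: 2.1
```

```bash
for i in 1 2 3; do python3 -m inch '[[-0.002,0,0,0,0,0,1],[-0.002,0,0,0,0,0,1],[0,0,0,0,0,0,1]]' | grep -E "pos|force"; done
```

```text
position: [0.5054, -0.0569, 0.0863]
force: [-1.7, -0.7, 1.1]
finger_force: 0.6
position: [0.5094, -0.057, 0.0863]
force: [-1.3, -0.9, 0.2]
finger_force: 0.8
position: [0.5132, -0.0571, 0.0863]
force: [-4.6, -1.8, 1.4]
finger_force: 1.9
```

```bash
for i in 1 2 3; do python3 -m inch '[[-0.0015,0,0,0,0,0,1],[-0.0015,0,0,0,0,0,1],[0,0,0,0,0,0,1]]' | grep -E "pos|force"; done
```

```text
position: [0.5133, -0.0572, 0.0858]
force: [-20.4, -0.1, 12.6]
finger_force: 10.1
position: [0.5133, -0.0572, 0.0853]
force: [-36.6, 1.6, 21.9]
finger_force: 18.5
position: [0.5133, -0.0573, 0.0848]
force: [-52.1, 2.3, 32.7]
finger_force: 26.9
```

Drawer is hard against its stop (52 N commanded against it, no movement). I'll retreat, rise and look.

```bash
python3 -m inch '[[0.03,0,0,0,0,0,1],[0.03,0,0,0,0,0,1],[0.01,-0.02,-0.05,0,0,0,0],[0,-0.03,-0.05,0,0,0,0],[0,-0.015,-0.05,0,0,0,0]]' >/dev/null;  python3 -m inch '[[-0.02,0,-0.01,0,0,0,0],[-0.02,0,0,0,0,0,0],[0,0,0,0,0,0,0],[0,0,0,0,0,0,0]]'
python3 - <<'E'
from h import *
np.set_printoptions(precision=4,suppress=True)
P={n:[] for n in["drawer_push","hasp","knob","housing","coinbox"]}
for c in("wrist","top","scene"):
  im=grab_frame(c); cv2.imwrite(f"pics/{c}2.png",im[:,:,::-1])
  for n in P:
    r=landmark_of(n,c); z=dict(drawer_push=.085,hasp=.117,knob=.148,housing=.126,coinbox=0)[n]
    print(c,n,[(np.round(q["xy"]),round(q["score"],2),at_z(c,q["xy"],z)) for q in r[:2]])
    if r and r[0]["score"]>.4: P[n].append((c,r[0]["xy"]))
for n in P:
  if len(P[n])>1: print(n,*tri(P[n]))
im=np.vstack([cv2.resize(cv2.imread("pics/wrist2.png"),(480,300)),cv2.resize(cv2.imread("pics/top2.png")[130:280,270:510],(480,300))])
cv2.imwrite("pics/c2.png",im)
E
```

```text
clock: 7.15
position: [0.4914, -0.1146, 0.2325]
tool_rot: [-3.142, 0.0, 3.113]
force: [0.1, 0.3, -1.0]
grip_width: 0.0855
finger_force: 0.0
wrist drawer_push [(array([394., 217.]), 0.66, array([ 0.5252, -0.0563,  0.085 ]))]
wrist hasp [(array([496., 283.]), 0.73, array([0.574 , 0.0241, 0.117 ])), (array([132., 191.]), 0.3, array([ 0.488 , -0.2627,  0.117 ]))]
wrist knob [(array([314., 314.]), 0.68, array([ 0.5784, -0.1252,  0.148 ]))]
wrist housing [(array([362., 298.]), 0.76, array([ 0.5788, -0.0876,  0.126 ]))]
wrist coinbox [(array([379., 239.]), 0.76, array([ 0.5814, -0.0555,  0.    ]))]
top drawer_push [(array([373., 235.]), 0.73, array([ 0.5259, -0.0546,  0.085 ]))]
top hasp []
top knob []
top housing [(array([389., 209.]), 0.89, array([ 0.5791, -0.0902,  0.126 ])), (array([360., 168.]), 0.17, array([ 0.6757, -0.0276,  0.126 ]))]
top coinbox [(array([366., 220.]), 0.71, array([ 0.5734, -0.0481,  0.    ])), (array([269., 250.]), 0.44, array([0.5048, 0.1978, 0.    ]))]
scene drawer_push []
scene hasp [(array([310., 195.]), 0.56, array([0.5937, 0.0283, 0.117 ])), (array([346., 191.]), 0.25, array([0.6274, 0.1138, 0.117 ]))]
scene knob [(array([252., 201.]), 0.72, array([ 0.5798, -0.1224,  0.148 ]))]
scene housing [(array([262., 202.]), 0.87, array([ 0.5692, -0.0935,  0.126 ])), (array([306., 227.]), 0.62, array([ 0.7042, -0.0487,  0.126 ]))]
scene coinbox [(array([280., 237.]), 0.85, array([ 0.5768, -0.0566,  0.    ]))]
drawer_push [ 0.5267 -0.0553  0.0812] [0.0005209290295262256, 0.0005209290295263129]
hasp [0.5819 0.0329 0.1059] [0.0025338869467603493, 0.0025338869467603957]
knob [ 0.5794 -0.1238  0.1479] [0.0014592329037504807, 0.0014592329037504599]
housing [ 0.5764 -0.0911  0.1308] [0.0030551090432092906, 0.0023940795559926208, 0.004870141424352433]
coinbox [ 0.577  -0.0534 -0.0002] [0.005000083270123648, 0.006236934563745451, 0.0030296550267784376]
```

View pics/c2.png

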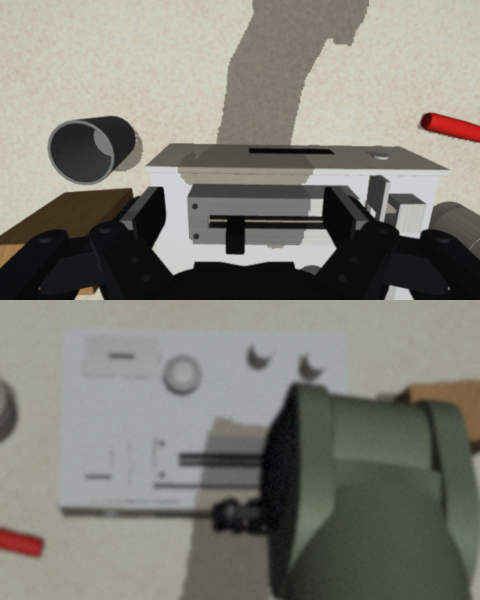

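The picture shows the drawer home, with the knob at about (235,235) in the wrist part, between the open fingers. The hasp tab and the receiver are to its right, around (380–405,210). I'll move over the knob and descend.

```bash
python3 -m inch '[[-0.045,-0.006,0,0,0,0,0],[-0.0426,0,0,0,0,0,0],[0,0,0.04,0,0,0,0],[0,0,0.03,0,0,0,0],[0,0,0,0,0,0,0]]';python3 - <<'E'
from h import *
np.set_printoptions(precision=4,suppress=True)
im=grab_frame("wrist"); cv2.imwrite("pics/w3.png",im[:,:,::-1])
r=landmark_of("knob","wrist"); print([(q["xy"],q["score"],at_z("wrist",q["xy"],.148)) for q in r])
r=outline_of("knob","wrist"); print([(q["rect"],q["score"]) for q in r])
E
```

```text
clock: 8.55
position: [0.5767, -0.1229, 0.1592]
tool_rot: [3.141, -0.006, 3.113]
force: [-0.5, 0.9, 0.8]
grip_width: 0.0855
finger_force: 0.0
[([319.4, 244.3], 0.93, array([ 0.5807, -0.1263,  0.148 ]))]
[([296.9, 214.0, 341.8, 280.3], 0.56)]
```

View pics/w3.png

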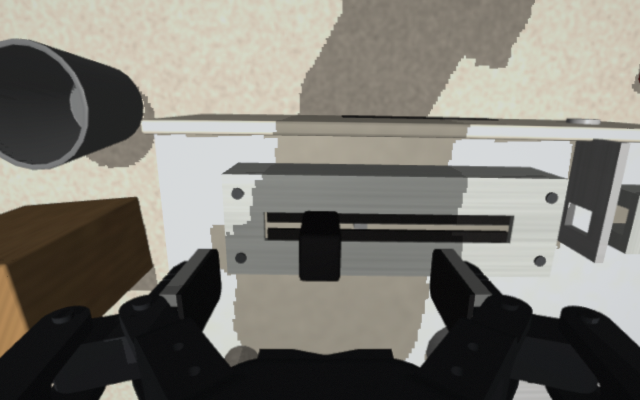

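The knob at (320,245) is centred between the fingers, and the hasp hole at (580,218) lies in the slot's line. I'll descend and grip.

```bash
python3 -m inch '[[-0.003,-0.002,0.012,0,0,0,0],[0,0,0.01,0,0,0,0],[0,0,0,0,0,0,0.5],[0,0,0,0,0,0,0.8],[0,0,0,0,0,0,1]]' 40; python3 -m inch '[[0,0,0,0,0,0,1],[0,0,0,0,0,0,1],[0,0,0,0,0,0,1],[0,0,0,0,0,0,1],[0,0,0,0,0,0,1]]'
```

```text
clock: 9.2
position: [0.5817, -0.1254, 0.141]
tool_rot: [-3.142, 0.0, 3.113]
force: [0.5, -0.6, 0.4]
grip_width: 0.0438
finger_force: 0.0
clock: 9.7
position: [0.5818, -0.1255, 0.1411]
tool_rot: [-3.142, 0.001, 3.113]
force: [-1.1, 0.6, 6.4]
grip_width: 0.0171
finger_force: 43.2
```

```bash
python3 -m inch '[[0,0.003,0,0,0,0,1],[0,0.003,0,0,0,0,1],[0,0.003,0,0,0,0,1],[0,0.003,0,0,0,0,1],[0,0.002,0,0,0,0,1]]' 60; for i in 1 2; do python3 -m inch '[[0,0.001,0,0,0,0,1],[0,0.001,0,0,0,0,1]]' | grep -E "pos|  *force|^force"; done
```

```text
clock: 10.2
position: [0.5823, -0.1116, 0.1412]
tool_rot: [-3.141, 0.001, 3.112]
force: [0.1, -2.4, 5.4]
grip_width: 0.0168
finger_force: 62.1
position: [0.5824, -0.1104, 0.1412]
force: [0.6, -9.0, 4.4]
position: [0.5824, -0.1103, 0.1412]
force: [0.8, -18.6, 1.9]
```

```bash
python3 -m inch '[[0,-0.0025,0,0,0,0,1],[0,0,0,0,0,0,1]]' | grep -E "pos|^force"; for i in 1 2; do python3 -m inch '[[0,0,-0.002,0,0,0,1],[0,0,-0.0025,0,0,0,1],[0,0,0,0,0,0,1]]' | grep -E "pos|force|width"; done
```

```text
position: [0.5824, -0.1105, 0.1412]
force: [-1.0, -3.4, 5.4]
position: [0.5822, -0.1105, 0.1452]
force: [2.6, -4.7, -5.0]
grip_width: 0.0167
finger_force: 60.6
position: [0.5822, -0.11, 0.1496]
force: [5.0, -2.3, -7.5]
grip_width: 0.0169
finger_force: 60.3
```

```bash
python3 -m inch '[[0,0.003,-0.0004,0,0,0,1],[0,0.003,0,0,0,0,1],[0,0.003,0,0,0,0,1],[0,0.003,0,0,0,0,1],[0,0.003,0,0,0,0,1]]' | grep -E "pos|^force"; for i in 1 2 3; do python3 -m inch '[[0,0.001,0,0,0,0,1],[0,0.001,0,0,0,0,1]]' | grep -E "pos|^force"; done
```

```text
position: [0.5828, -0.0948, 0.1499]
force: [5.7, -2.6, -8.5]
position: [0.5829, -0.0928, 0.1499]
force: [5.0, -2.3, -7.2]
position: [0.583, -0.0908, 0.1499]
force: [6.2, -2.4, -8.1]
position: [0.583, -0.0889, 0.1499]
force: [5.7, -3.0, -7.8]
```

```bash
for i in 1 2 3; do python3 -m inch '[[0,0.0007,0,0,0,0,1],[0,0,0,0,0,0,1]]' | grep -E "pos|^force"; done
```

```text
position: [0.5831, -0.0885, 0.1499]
force: [6.2, -5.1, -8.1]
position: [0.583, -0.0885, 0.1499]
force: [6.7, -8.1, -8.2]
position: [0.5831, -0.0885, 0.15]
force: [6.2, -10.6, -9.2]
```

Second stop met at 22 mm past the bump. I'll back off a touch, let the knob down and travel on.

```bash
python3 -m inch '[[0,-0.0015,0,0,0,0,1],[0,0,0.003,0,0,0,1],[0,0,0.003,0,0,0,1],[0,0,0.0025,0,0,0,1],[0,0,0.0005,0,0,0,1]]' | grep -E "pos|^force"; python3 -m inch '[[0,0,0,0,0,0,1],[0,0.001,0,0,0,0,1],[0,0.001,0,0,0,0,1],[0,0.001,0,0,0,0,1],[0,0.001,0,0,0,0,1]]' | grep -E "pos|^force|width"
```

```text
position: [0.5832, -0.0884, 0.1412]
force: [3.5, -2.8, 3.3]
position: [0.5833, -0.0843, 0.1413]
force: [5.0, -1.6, -2.9]
grip_width: 0.0168
```

```bash
python3 -m inch '[[-0.0004,0.003,0,0,0,0,1],[0,0.004,0,0,0,0,1],[0,0.004,0,0,0,0,1],[0,0.004,0,0,0,0,1],[-0.0002,0.004,0,0,0,0,1]]' | grep -E "pos|^force";  python3 -m inch '[[0,0.004,0,0,0,0,1],[0,0.004,0,0,0,0,1],[0,0.003,0,0,0,0,1],[-0.0001,0.002,0,0,0,0,1],[0,0.002,0,0,0,0,1]]' | grep -E "pos|^force"
```

```text
position: [0.5842, -0.065, 0.1412]
force: [4.0, -2.2, -1.2]
position: [0.5848, -0.05, 0.1413]
force: [5.4, -1.6, -2.3]
```

```bash
for i in 1 2 3 4; do python3 -m inch '[[-0.0001,0.002,0,0,0,0,1],[0,0.0015,0,0,0,0,1],[0,0,0,0,0,0,1]]' | grep -E "pos|^force"; done
```

```text
position: [0.5849, -0.0467, 0.1412]
force: [5.3, -2.1, -1.2]
position: [0.5849, -0.046, 0.1413]
force: [4.8, -17.0, -2.2]
position: [0.5849, -0.0454, 0.1413]
force: [5.2, -30.6, -2.8]
position: [0.5849, -0.0448, 0.1413]
force: [5.1, -46.3, -3.4]
```

```bash
python3 -m inch '[[0,-0.003,0,0,0,0,1],[0,0,0,0,0,0,0],[0,0,0,0,0,0,0],[0,0,0,0,0,0,0],[0,0,0,0,0,0,0]]' | grep -E "pos|^force|width";python3 -m inch '[[0,0,0,0,0,0,0],[0,0,-0.02,0,0,0,0],[0,0,-0.03,0,0,0,0],[0.02,0,-0.02,0,0,0,0],[0,0,0,0,0,0,0]]' | grep -E "pos|^force|width"
python3 - <<'E'
from h import *
np.set_printoptions(precision=4,suppress=True)
for c in("wrist","scene"):
  im=grab_frame(c); cv2.imwrite(f"pics/{c}4.png",im[:,:,::-1])
  for n,z in(("knob",.148),("housing",.126),("hasp",.117),("drawer_push",.085)):
    r=landmark_of(n,c); print(c,n,[(q["xy"],q["score"],at_z(c,q["xy"],z)) for q in r])
a=cv2.imread("pics/wrist4.png"); b=cv2.resize(cv2.imread("pics/scene4.png")[150:270,180:420],(400,200))
o=np.zeros((600,640,3),np.uint8);o[:400]=a;o[400:,:400]=b;cv2.imwrite("pics/c4.png",o)
E
```

```text
position: [0.585, -0.0387, 0.1411]
force: [-0.8, 0.1, 0.6]
grip_width: 0.0739
position: [0.5648, -0.0388, 0.2136]
force: [-0.0, -0.9, 0.3]
grip_width: 0.0851
wrist knob [([316.8, 231.7], 0.71, array([ 0.5793, -0.0441,  0.148 ])), ([302.9, 136.9], 0.53, array([ 0.5203, -0.0502,  0.148 ])), ([336.6, 331.4], 0.25, array([ 0.6524, -0.0332,  0.148 ]))]
wrist housing [([257.1, 219.5], 0.84, array([ 0.5774, -0.0855,  0.126 ]))]
wrist hasp [([419.1, 208.6], 0.62, array([0.5754, 0.0273, 0.117 ]))]
wrist drawer_push [([301.0, 135.7], 0.81, array([ 0.5252, -0.0558,  0.085 ]))]
scene knob [([281.6, 191.4], 0.65, array([ 0.5811, -0.0454,  0.148 ]))]
scene housing [([264.7, 202.4], 0.56, array([ 0.5723, -0.0885,  0.126 ]))]
scene hasp [([313.5, 193.3], 0.93, array([0.5922, 0.0381, 0.117 ])), ([277.0, 241.4], 0.72, array([ 0.7038, -0.1229,  0.117 ])), ([265.2, 202.2], 0.59, array([ 0.5612, -0.0826,  0.117 ]))]
scene drawer_push [([246.8, 246.9], 0.61, array([ 0.6519, -0.1757,  0.085 ]))]
```

View pics/c4.png

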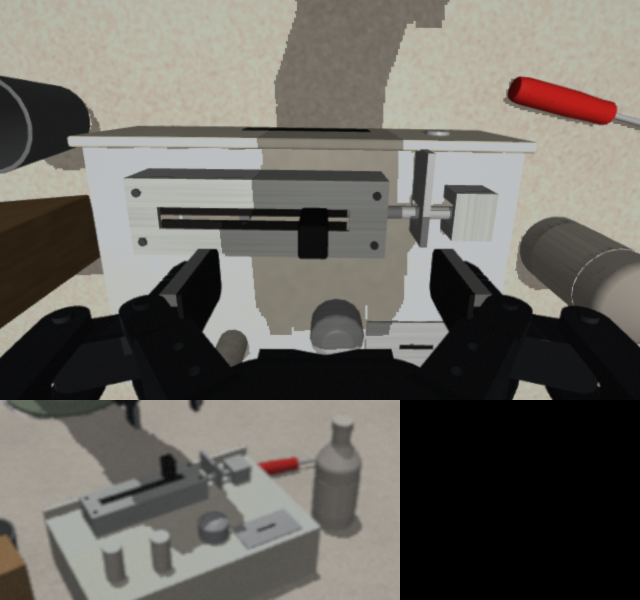

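The rod passes through the hasp into the keeper at about (400–450,212). The knob at (313,233) is down, near the slot's left end. I'll check with a light nudge that it is truly at its end stop.

```bash
python3 -m inch '[[-0.009,-0.025,0,0,0,0,1],[-0.008,-0.022,0,0,0,0,1],[0,0,0,0,0,0,1],[0,0,0,0,0,0,1],[0,0,0,0,0,0,1]]' 40 >/dev/null;  python3 -m inch '[[0,0,0,0,0,0,1],[0,0,0,0,0,0,1],[0,0,0.03,0,0,0,1],[0,0,0.03,0,0,0,1],[0,0,0,0,0,0,1]]' | grep -E "pos|^force|width"; python3 -m inch '[[0,0.004,0,0,0,0,1],[0,0.004,0,0,0,0,1],[0,0.002,0,0,0,0,1],[0,0,0,0,0,0,1]]'| grep -E "pos|^force"; for i in 1 2 3 4; do python3 -m inch '[[0,0.002,0,0,0,0,1],[0,0,0,0,0,0,1]]'| grep -E "pos|^force"; done
```

```text
position: [0.579, -0.0857, 0.1482]
force: [-0.4, -0.7, -0.2]
grip_width: -0.0001
position: [0.5816, -0.0757, 0.1521]
force: [0.1, 0.5, -0.0]
position: [0.5813, -0.074, 0.1513]
force: [0.5, 0.2, -0.0]
position: [0.5813, -0.072, 0.1511]
force: [-0.4, -0.1, -0.0]
position: [0.5813, -0.07, 0.1511]
force: [-0.9, 0.1, 0.2]
position: [0.5813, -0.0691, 0.1511]
force: [0.6, -5.2, -0.3]
```

```bash
for i in 1 2; do python3 -m inch '[[0,0.001,0,0,0,0,1],[0,0,0,0,0,0,1]]'| grep -E "pos|^force"; done; python3 -m inch '[[0,-0.01,0,0,0,0,1],[0,-0.005,0,0,0,0,1],[0,0,-0.04,0,0,0,1],[0,0,-0.04,0,0,0,1],[0,0,0,0,0,0,1]]'| grep -E "pos|^force"
```

```text
position: [0.5813, -0.0688, 0.1512]
force: [1.3, -8.8, -0.8]
position: [0.5813, -0.0685, 0.1512]
force: [0.5, -12.3, -0.8]
position: [0.5831, -0.0817, 0.236]
force: [0.2, -0.5, -0.5]
```

```bash
python3 -c "
from workcell import bot
print(bot.job_done())"
```

```text
the job is handed in; nothing more can be done
None
```

The drawer is fully home and the bolt is shot through the hasp to a hard stop with the knob down; I never touched the other items, the arm was clear, and the job was handed in without a verdict shown.

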